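# Press one sugar lump into the mug

### The arm

A 6-joint arm with a two-finger parallel gripper is mounted at the origin on a cart in front of the work surface, level with it; the furniture and walls round the work are solid. World frame = base frame: x ahead of the robot, y to its left, z up, the work surface at z = 0. Lengths are in m, angles in degrees, forces in N, time in s.
With the tool pointing down it reaches from about 0.325 to 0.775 m from the base axis. Payload 5.5 kg.
Tool frame: the origin (TCP) lies at the centre of the arm's flange, where the gripper is bolted on; the fingertips stand 182 mm ahead of it and the grasp point (between the pads) lies 163 mm ahead of it; z points along the fingers, y is the line along which they close (so a half turn about z gives the same grasp; the last joint's range is limited). The gripper opens to 88 mm and grips with 3 to 60 N. Pads are 20 mm wide; open, the fingers measure 115 mm over their backs; the gripper's body (75 mm by 178 mm) begins 61 mm behind the grasp point.
Start: joints at [68.772, 5.22, 70.514, -0, 104.267, -3.249], TCP at [0.185, 0.571, 0.405] pointing down, gripper open.
Joint ranges: [-164.24, 164.24], [-49.07, 125.15], [9.68, 141.18], [-86.29, 266.29], [3.28, 154.24], [-151.56, 151.56]. Speed limits (degrees/s): [147.25, 147.25, 172.46, 180, 180, 180].

### API

Orientations are given as [roll, pitch, yaw] about the fixed x, y, z axes, in that order (R = Rz(yaw) Ry(pitch) Rx(roll)).
In Python, from station import r gives the robot as it stands. The module is installed in compiled form; this text tells all that it offers. Calls block until the motion is done:
- r.reach(position, orientation): joint-space move of the TCP to a pose.
- r.servo_line(position, rotation=None, speed=0.15): straight line of the TCP; rotation=None keeps the orientation; speed is the mean speed in m/s.
- r.move_joints(angles): joint-space move.
- r.let_go() and r.grab(squeeze=None): open the fingers fully, or close them until they stop; squeeze is the grip in N (None keeps the last).
- r.wait(seconds).
- r.inverse_kinematics(position, orientation): joint angles nearest the present ones, or None.
- r.sense(): the state.
- r.snapshot(name): name is "scene" or "top"; returns a dict with "frame" (480x640x3 uint8, red, green, blue), "fx", "fy", "cx", "cy" (pixels), "R" (3x3) and "t" (3): a world point X has camera coordinates R X + t. Camera axes: x right, y down, z forward; pixel columns grow to the right and rows downward; lengths in m; the calibration is good to about 2 mm. A picture is of the moment at which its call begins. There is no depth.
A pose or a line that the arm cannot do raises r.IKError and nothing moves.
- r.hand_in(): hands the job in; it is judged then, once.
The state is a dict: "clock": time; "joints": joint angles; "joint_vel": joint speeds; "joint_torque": joint torques, N m; "tcp_pos": TCP position; "orientation": TCP orientation; "contact_force": force on the tool from outside, world axes, zero at the start; "torque": the same for the moment, N m; "opening": finger opening in m; "gripper_force": force on a finger pad.
Only numpy, scipy, OpenCV 4.12 (cv2) and the standard library are available. Lean on these libraries where they do the work, as an engineer would, in place of code of your own. Each camera call takes 0.05 s, during which the arm holds its last target. There are 200 camera calls.

### The job

Stand the mug upright under the lip of the red sugar dispenser, let go of it, then press the black knob straight down until it is felt to bottom firmly on its stop, hold it there for about half a second and let it spring all the way back up, so that just one lump drops into the mug. The knob's resting height is not known exactly, so feel for the stop: never push on the knob harder than 25 N. Leave the mug standing under the lip and disturb nothing else.

Things in the scene. Friction and masses are not known exactly. Their poses are not given: they have to be found in the camera images.
- mug: white mug, brown-red inside, 62 mm across, 51 high. Origin on its foot's level; z up, -y to the handle. Bowl axis at (0, 14). The handle is a flat upright loop from y = -19 to -46, 12 thick in x, 16 to 48 up; pinch it from above at y = -34 with a finger on each x face. It starts clear of the dispenser, handle pointing roughly (within 0.75 rad) the way the dispenser's lip points
- mug_bowl (a point): centre of the mug's inner floor, 8 above its foot, at (0, 14, 8) in the mug's frame; the mouth is 51 above the foot, about 48 wide inside
- dispenser: red sugar-lump dispenser, fixed. mm: origin on the worktop below the column's front, z up, -x out over the lip. Column x 0 to 80, y -37 to 37, top 126, collar 133. A steel channel 30 wide overhangs to its lip at x = -50, underside 66, floor 72 up; on it a clear magazine, x -41 to 0, lid top 134. Below the overhang is room for the mug
- drop_point (a point): point on the worktop below where a lump falls, in the dispenser's frame (-64, 0, 0): 14 in front of the lip. The bowl's centre belongs here, within 20; set it with the mug's handle pointing away from the column, to leave the gripper room beside the magazine
- press_axis (a point): point on the worktop level on the vertical axis of the knob, (38, 0, 0) in the dispenser's frame
- press_knob (a joint): travel of the black knob (38 mm across) in m: 0 up, 0.024 on its stop; 0.0225 held 0.3 s with over 12 N is bottomed. Threaded on its stem: its flat top rests 172 to 188 mm up. Spring 4 N at the top, 10 N at the stop; past that a rubber buffer in the cap yields 1 mm per 4 N, so 14 to 20 N holds it bottomed. The lump falls only in the last 2 mm
- magazine (a point): point in the clear magazine, in the dispenser's frame (-24, 0, 90)
- sugar_1: the lowest lump, white, 20 x 20 x 13, 10 g, lying on the channel floor in the magazine; origin at the centre of its underside. A full stroke of the knob pushes it forward over the lip and it falls
- sugar_2: the second lump, same size, on top of the first; it sinks when the first is gone and must stay in the dispenser
- sugar_3: the third lump, the same, on the second; must stay in the dispenser
- teaspoon: (mm) steel teaspoon, 130 x 27 x 11; origin at the middle of its underside; a bystander, to be left alone (not moved by more than 20 mm)
- timer: (mm) round kitchen timer, cream with a red dial, 63 across, 44 high; origin at the middle of its underside; a bystander, to be left alone (not moved by more than 20 mm)
- glass: (mm) clear small glass, 49 across, 62 high; origin at the middle of its underside; a bystander, to be left alone (not moved by more than 20 mm)
- tin: (mm) white food tin with a blue and red band, 57 across, 72 high; origin at the middle of its underside; a bystander, to be left alone (not moved by more than 20 mm)
- packet: (mm) flat green packet, 57 x 150 x 12; origin at the middle of its underside; a bystander, to be left alone (not moved by more than 20 mm)
- tub: (mm) flat oblong tub, white with a blue-green lid, 63 x 105 x 26; origin at the middle of its underside; a bystander, to be left alone (not moved by more than 20 mm)

How it is judged:
By the outcome, as a careful person would: the job done as asked, in the order asked, and still so for the second after the job is handed in, with the robot touching nothing.
It also fails if it takes over 72 s, if anything falls off the work surface, if the arm or the gripper's body presses on something with over 40 N, if the wrist force passes 120 N, or if a joint passes its speed limit or range.

## Working session

There is one attempt and no reset: what is moved stays moved. The work goes in short steps, each a Python script; the robot and the scene stay as the last script left them, time stands still between calls to the robot, and variables do not carry over. Pictures are saved under pics/ and viewed, at most 10 in all, crops included, and the job is handed in when it is done.

```bash
mkdir -p pics; python3 - <<'E'
from station import r
import cv2,pickle,numpy as np
for n in("scene","top"):
    s=r.snapshot(n); pickle.dump(s,open(n+".pkl","wb")); cv2.imwrite(f"pics/{n}0.png",s["frame"][:,:,::-1])
    print(n,s["fx"],s["cx"],s["cy"],(-np.array(s["R"]).T@s["t"]).round(3),np.array(s["R"]).round(3).tolist())
s=r.sense();print(s["clock"],s["orientation"],s["opening"],s["contact_force"])
E
```

```text
scene 519.0160125982525 316.91775891210614 233.90088430214516 [-0.251 -0.497  0.752] [[0.454, -0.891, 0.009], [-0.493, -0.26, -0.831], [0.743, 0.372, -0.557]]
top 463.8623850918816 322.0429813136498 242.21670814552806 [ 0.41  -0.053  1.368] [[-0.015, -1.0, 0.027], [-0.994, 0.012, -0.106], [0.105, -0.029, -0.994]]
0.1 [-1.79900436e+02 -5.69344761e-03  1.62021811e+02] 0.0878698030409122 [-0.16817894  0.0413243   0.04576572]
```

View pics/scene0.png

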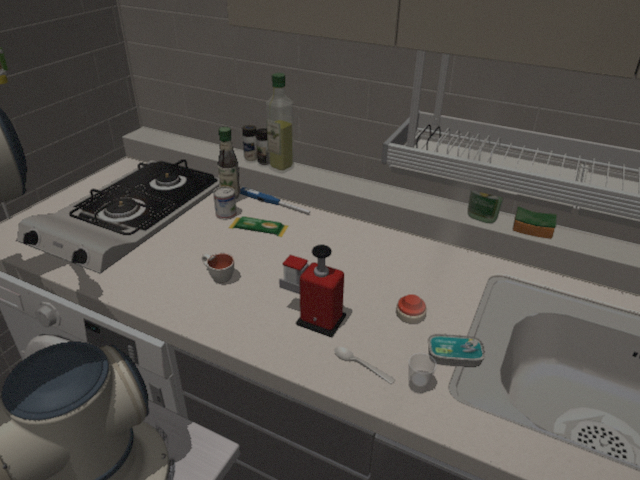

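View pics/top0.png

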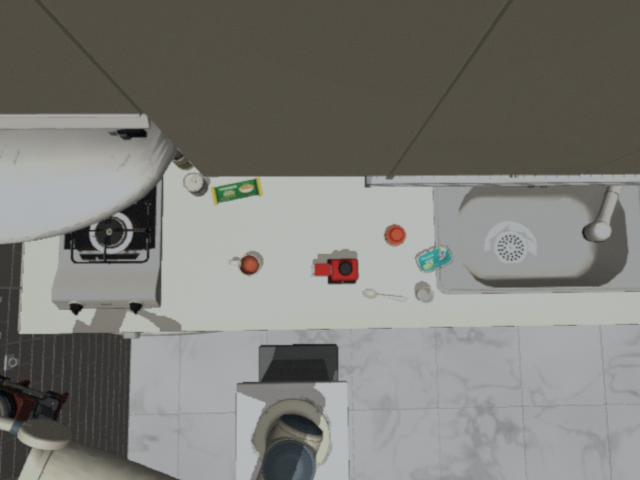

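Top view: the dispenser is at about (343,270) with its lip pointing left (world +y). The mug is at (249,264) with its handle at (234,261). I'll zoom in for accurate pixel positions.

```bash
python3 - <<'E'
import cv2,pickle,numpy as np
t=pickle.load(open("top.pkl","rb"))["frame"][:,:,::-1]; s=pickle.load(open("scene.pkl","rb"))["frame"][:,:,::-1]
def c(im,x,y,w,h,k):
    o=cv2.resize(np.clip(im[y:y+h,x:x+w].astype(float)*1.3,0,255).astype(np.uint8),None,fx=k,fy=k,interpolation=cv2.INTER_CUBIC)
    for i in range(0,w,10): cv2.line(o,(i*k,0),(i*k,6 if i%50 else 14),(0,0,0),1)
    for i in range(0,h,10): cv2.line(o,(0,i*k),(6,i*k),(0,0,0),1)
    return o
a=c(t,220,240,160,50,5); b=c(s,195,240,160,100,5)[:,:800]
cv2.imwrite("pics/topc.png",a);cv2.imwrite("pics/scenec.png",b)
E
```

```text
(no output)
```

View pics/topc.png

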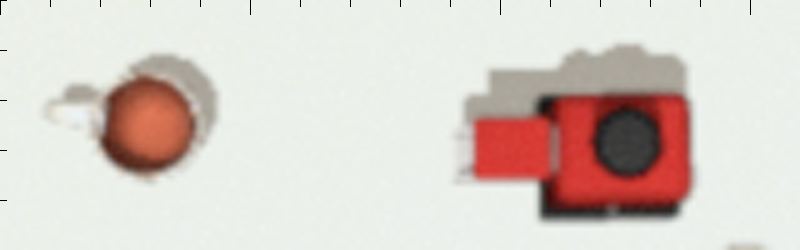

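View pics/scenec.png

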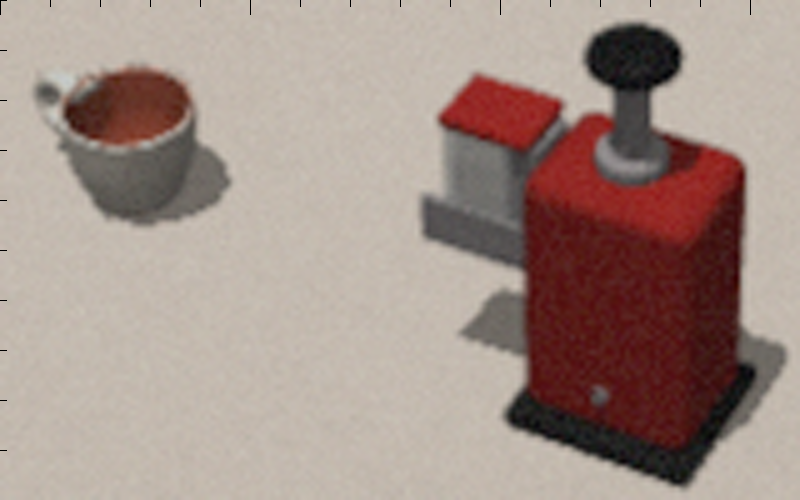

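The crops show the rim centre at crop px (147,126) in top and (129,108) in scene. The knob is at (628,142) in top and (633,52) in scene, and the lid and lip corners are clear. I'll fit poses from these.

```bash
cat >h.py <<'E'
import pickle,numpy as np
from scipy.optimize import least_squares
def proj(s,X):
    c=np.array(s["R"])@X+s["t"]; return np.array([s["fx"]*c[0]/c[2]+s["cx"],s["fy"]*c[1]/c[2]+s["cy"]])
def pose(p,X):
    c,s=np.cos(p[2]),np.sin(p[2]); return np.array([p[0]+c*X[0]-s*X[1],p[1]+s*X[0]+c*X[1],X[2]])
E
python3 - <<'E'
from h import *
T=pickle.load(open("top.pkl","rb"));S=pickle.load(open("scene.pkl","rb"))
t=lambda u,v:(T,np.array([u/5+220-.4,v/5+240-.4])); s=lambda u,v:(S,np.array([u/5+195-.4,v/5+240-.4]))
def run(F,p0):
    f=lambda p:np.concatenate([proj(c,pose(p,np.array(X(p) if callable(X) else X)/1000))-m for (c,m),X in F])
    q=least_squares(f,p0,loss="soft_l1");print(q.x[:2].round(4),np.degrees(q.x[2]).round(1),q.x[3:],f(q.x).reshape(-1,2).round(1).tolist());return q.x
k=lambda p:(38,0,p[3])
D=run([(t(628,142),k),(t(474,148.5),(-41,0,134)),(t(512,148.5),(-20.5,0,134)),(t(456,156.5),(-50,0,72)),(t(623,150),(40,0,126)),
 (s(634,51),k),(s(459,96.5),(-41,0,134)),(s(501.5,111),(-20.5,0,134)),(s(423,235),(-50,-15,66))],[.4,-.1,-1.57,180])
M=run([(t(147,126),(0,14,51)),(s(129,108),(0,14,51)),(t(48,110),(0,-46,42)),(s(38,88),(0,-46,40)),(t(75,113),(0,-32,48))],[.4,.15,3.14])
for n,p,X in(("drop",D,(-64,0,0)),("press",D,(38,0,0)),("bowl",M,(0,14,0)),("handle",M,(0,-34,0))):print(n,pose(p,np.array(X)/1e3).round(4))
from station import r
print(r.sense()["tcp_pos"])
E
```

```text
[ 0.4681 -0.1085] -89.9 [179.3948562] [[0.4, 0.3], [0.2, 0.3], [0.3, 0.2], [0.3, -0.2], [0.6, -0.3], [-0.1, 0.0], [-0.7, -1.3], [-0.2, -1.3], [-0.1, 0.2]]
[0.4892 0.1283] 170.3 [] [[0.8, 0.4], [0.0, -0.7], [0.2, 0.4], [0.3, -2.3], [-0.7, 0.5]]
drop [ 0.468  -0.0445  0.    ]
press [ 0.4681 -0.1465  0.    ]
bowl [0.4868 0.1145 0.    ]
handle [0.495  0.1618 0.    ]
[0.18521171 0.57074811 0.40362385]
```

```bash
python3 - <<'E'
from station import r
import numpy as np
g=np.array([.495,.1618])
best=min(((abs(q[5]),y) for y in(80.3,-99.7) if (q:=r.inverse_kinematics([*g,.197],[180,0,y])) is not None))
y=best[1];print(best)
r.reach([*g,.31],[180,0,y]); print(r.sense()["clock"],r.sense()["tcp_pos"])
r.servo_line([*g,.198],speed=.1); print(r.sense()["contact_force"])
r.grab(squeeze=35); s=r.sense(); print(s["clock"],s["opening"],s["gripper_force"],s["contact_force"])
r.servo_line([*g,.208],speed=.05); s=r.sense(); print(s["clock"],s["opening"],s["tcp_pos"],s["contact_force"],s["torque"])
import cv2
for n in("scene","top"):
    f=r.snapshot(n); cv2.imwrite(f"pics/{n}1.png",f["frame"][:,:,::-1])
im=cv2.imread("pics/scene1.png")[180:330,150:390];cv2.imwrite("pics/s1c.png",cv2.resize(im,None,fx=3,fy=3,interpolation=2))
E
```

```text
(np.float64(24.057581302953082), 80.3)
1.9917 [0.49486974 0.16257119 0.31029869]
[ 0.1597705  -0.10669803  0.48611375]
4.4083 0.014150347353465537 28.734743285172044 [ 0.07848194  0.03826636 -0.07669435]
4.7583 0.012718874369175284 [0.49517458 0.16189676 0.20866062] [-0.11061636  0.17775772 -1.82170653] [-0.04871249  0.02030644  0.00015644]
```

View pics/s1c.png

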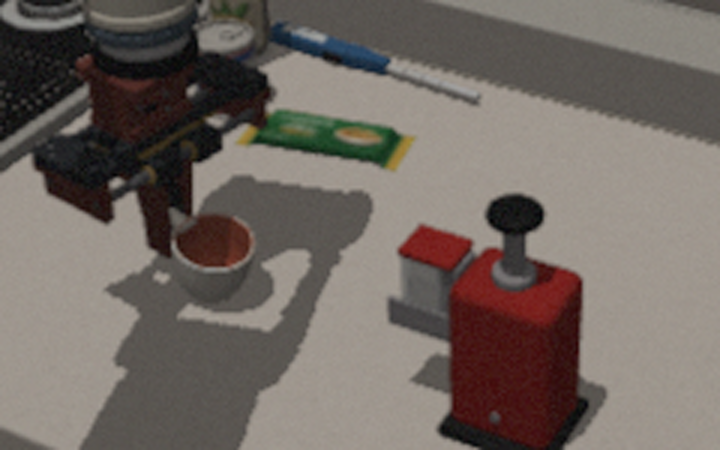

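The mug is held level by its handle: the rim is at crop px (213,240) and the opening is 12.7 mm. Next I'll carry it in and set it down.

```bash
python3 - <<'E'
from station import r
import cv2
P=lambda m:(lambda s:print(m,round(s["clock"],2),s["tcp_pos"].round(4) if hasattr(s["tcp_pos"],"round") else s["tcp_pos"],s["contact_force"],s["opening"]))(r.sense())
r.servo_line([.468,.07,.209],[180,0,90.1],speed=.1);P("near")
r.servo_line([.468,.0035,.209],speed=.07);P("in")
z=.209
while z>.194:
    z-=.001; r.servo_line([.468,.0035,z],speed=.03)
    if r.sense()["contact_force"][2]>0.5: break   # weight (-1.8 N) taken up by the worktop
P("down"); r.wait(.2)
im=r.snapshot("scene")["frame"][:,:,::-1][180:330,150:390];cv2.imwrite("pics/s2c.png",cv2.resize(im,None,fx=3,fy=3,interpolation=2))
E
```

```text
near 5.97 [0.4681 0.0702 0.209 ] [-0.09277488  0.27651787 -1.17904417] 0.012333653201071264
in 7.07 [0.468  0.0037 0.209 ] [-0.24508615 -0.64888563 -1.38499089] 0.012472813382666719
down 7.57 [0.4681 0.0038 0.2075] [-0.53379788  2.97789327  2.73747659] 0.012511556582891544
```

View pics/s2c.png

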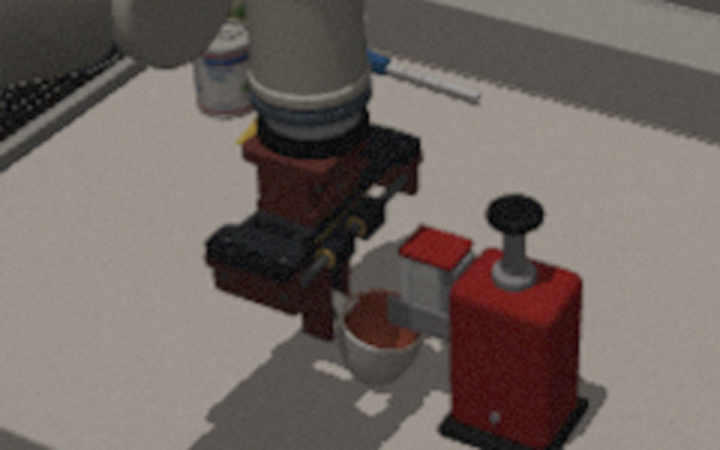

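The mug's handle is at (340,300) and its rim is centred at (380,320) in the crop, under the lip. It touched down early, so it has probably sagged a little in the pads. I'll ease the grip and lower it the rest of the way under a force limit.

```bash
python3 - <<'E'
from station import r
import cv2,numpy as np
def P(m):
    s=r.sense();print(m,round(s["clock"],2),np.round(s["tcp_pos"],4),np.round(s["contact_force"],2),np.round(s["torque"],2),round(s["opening"],4),np.round(s["gripper_force"],1));return s["contact_force"]
P("a"); r.grab(squeeze=8); P("b")
z=r.sense()["tcp_pos"][2]
while z>.199:
    z-=.001; r.servo_line([.468,.0035,z],speed=.03)
    f=P(round(z,4))
    if f[2]>10 or abs(f[1])>10: break
r.wait(.2);P("end")
im=r.snapshot("scene")["frame"][:,:,::-1][240:320,210:350];cv2.imwrite("pics/s3c.png",cv2.resize(im,None,fx=5,fy=5,interpolation=2))
E
```

```text
a 7.82 [0.4681 0.0037 0.2074] [-2.1   2.35  4.27] [ 0.36  0.26 -0.04] 0.0123 39.3
b 8.03 [0.4681 0.0035 0.2072] [0.64 2.97 3.59] [0.3  0.01 0.01] 0.0127 7.6
0.2062 8.28 [0.4681 0.0035 0.2062] [0.71 2.1  3.59] [0.32 0.07 0.02] 0.0129 7.9
0.2052 8.53 [0.468  0.0035 0.205 ] [-0.63  2.24  2.34] [ 0.25 -0.04  0.01] 0.0128 7.8
0.2042 8.78 [0.4679 0.0034 0.2039] [-0.19  3.36  1.5 ] [ 0.16 -0.06 -0.04] 0.0126 7.6
0.2032 9.03 [0.4679 0.0034 0.2029] [0.44 1.32 1.91] [0.2  0.06 0.04] 0.0126 7.6
0.2022 9.28 [0.4679 0.0035 0.202 ] [-0.1   1.76  1.33] [ 0.15 -0.01  0.  ] 0.0126 7.6
0.2012 9.53 [0.4679 0.0035 0.201 ] [0.37 2.16 1.03] [0.13 0.01 0.01] 0.0128 7.6
0.2002 9.78 [0.468  0.0035 0.2001] [0.27 2.01 0.69] [0.18 0.02 0.02] 0.0128 7.6
0.1992 10.03 [0.468  0.0035 0.1991] [-1.11  1.31  0.82] [ 0.15  0.03 -0.01] 0.0127 7.6
0.1982 10.28 [0.468  0.0035 0.1981] [-0.32  2.28  0.81] [0.16 0.   0.07] 0.0128 7.7
end 10.48 [0.468  0.0035 0.1981] [-0.13  0.56  0.98] [0.12 0.08 0.  ] 0.0129 7.6
```

View pics/s3c.png

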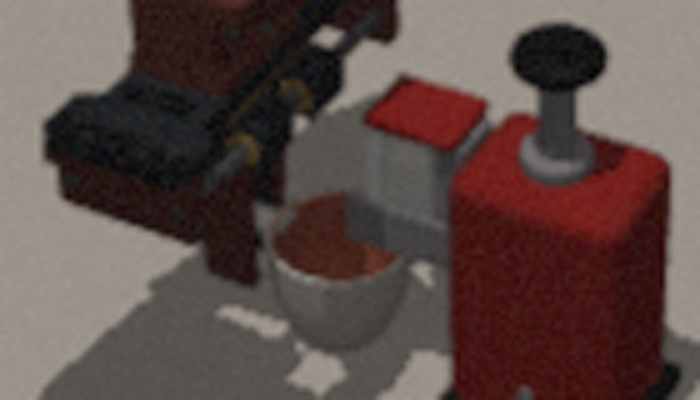

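The mug is down and upright, with its rim centred near crop (338,238) below the lip. I'll release it, retreat and check from both cameras.

```bash
python3 - <<'E'
from station import r
import cv2,numpy as np,pickle
from h import *
r.let_go(); r.wait(.3)
r.servo_line([.468,.0035,.27],speed=.1)
r.reach([.468,.06,.42],[180,0,90.1]); r.wait(.2)
print(r.sense()["clock"],r.sense()["contact_force"])
S=r.snapshot("scene");T=r.snapshot("top");
for X in([.468,-.0445,.051],[.468,.0035,.048]):print(proj(S,np.array(X)),proj(T,np.array(X)))
z=lambda f,x,y:cv2.resize(f["frame"][y:y+80,x:x+140,::-1],None,fx=5,fy=5,interpolation=2)[:, :700]
a=z(S,230,240);b=z(T,270,230)[75:275]
cv2.imwrite("pics/s4c.png",np.vstack([a,b]))
E
```

```text
13.8 [ 0.55397072 -0.7679453   0.83306329]
[277.14890325 286.3190167 ] [306.15865345 271.07246191]
[257.88308889 280.74785931] [289.23934366 271.34412042]
```

View pics/s4c.png

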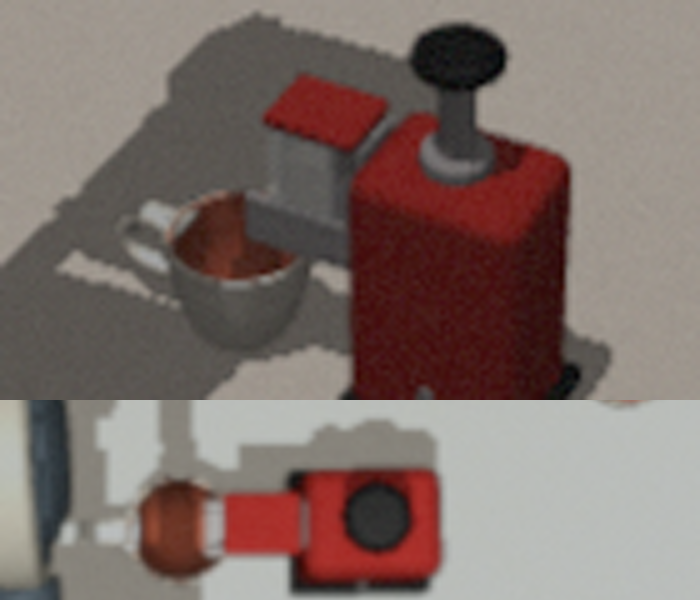

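The mug stands upright at the drop point. The rim is at (277.4,287.6) in scene and (306,270.6) in top, against predicted (277.1,286.3) and (306.2,271.1). Next is the press.

```bash
python3 - <<'E'
from station import r
import cv2,numpy as np
X,Y=.4681,-.1465
def F(n=5):
    v=[]
    for _ in range(n): v.append(r.sense()["contact_force"][2]); r.wait(.02)
    return float(np.mean(v))
r.grab(squeeze=20)
r.reach([X,Y,.42],[180,0,90.1]); r.servo_line([X,Y,.385],speed=.1); r.wait(.3)
f0=F(10); print("zero",f0,r.sense()["clock"],r.sense()["opening"])
z=.376; r.servo_line([X,Y,z],speed=.05); c=None; log=[]
while z>.322:
    f=F()-f0; log.append((round(z*1e3,1),round(f,1)))
    if c is None and f>2: c=z
    if f>=15.5 and c: break
    if f>22: break
    z-=.0005 if f>9 or c and c-z>.020 else .001
    r.servo_line([X,Y,z],speed=.03)
print("contact",c,log)
t=r.sense()["clock"]; 
while r.sense()["clock"]-t<.5: r.wait(.02)
print("held",F()-f0, r.sense()["clock"]-t, np.round(r.sense()["tcp_pos"],4))
r.servo_line([X,Y,.39],speed=.06); r.servo_line([X,Y,.43],speed=.15); r.reach([.468,.08,.43],[180,0,90.1]); r.wait(.5)
S=r.snapshot("scene");T=r.snapshot("top")
k=lambda f,x,y:cv2.resize(f["frame"][y:y+80,x:x+140,::-1],None,fx=5,fy=5,interpolation=2)
cv2.imwrite("pics/s5c.png",np.vstack([k(S,230,240),k(T,270,230)[75:275]]))
print(r.sense()["clock"],r.sense()["contact_force"])
E
```

```text
zero -0.16275302062520208 17.05 0.00032501367047059774
contact 0.364 [(376.0, 0.6), (375.0, 0.4), (374.0, 0.1), (373.0, 0.4), (372.0, 0.5), (371.0, -0.1), (370.0, -0.2), (369.0, 0.2), (368.0, 0.1), (367.0, 0.5), (366.0, 0.3), (365.0, 0.3), (364.0, 3.5), (363.0, 3.8), (362.0, 3.9), (361.0, 4.4), (360.0, 4.5), (359.0, 4.8), (358.0, 5.1), (357.0, 5.1), (356.0, 5.1), (355.0, 5.1), (354.0, 5.3), (353.0, 6.0), (352.0, 6.2), (351.0, 6.3), (350.0, 6.7), (349.0, 6.5), (348.0, 6.9), (347.0, 7.2), (346.0, 7.5), (345.0, 7.6), (344.0, 7.5), (343.5, 8.5), (343.0, 8.9), (342.5, 8.6), (342.0, 9.0), (341.5, 9.1), (341.0, 9.2), (340.5, 9.0), (340.0, 9.5), (339.5, 10.1), (339.0, 11.4), (338.5, 12.2), (338.0, 13.2), (337.5, 14.4), (337.0, 15.6)]
held 15.225720310428166 0.5833000000000013 [ 0.4678 -0.1464  0.3396]
36.3417 [-0.21282967 -0.37356833  0.35518259]
```

View pics/s5c.png

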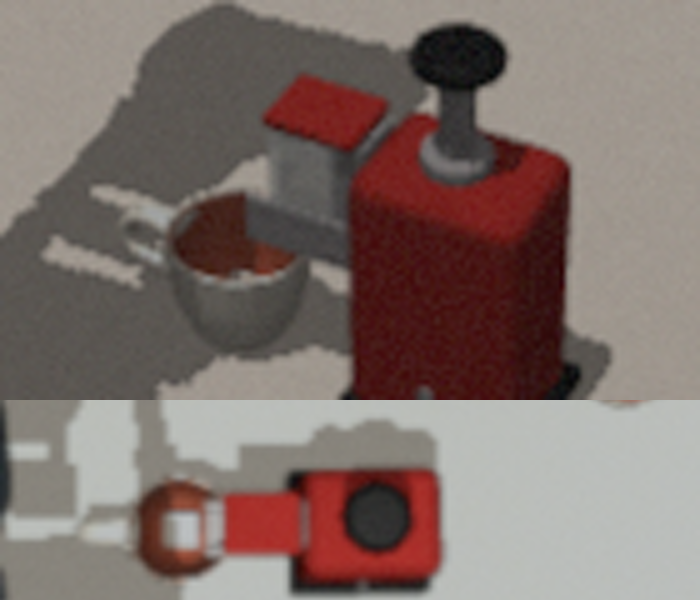

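The lump lies in the mug at crop (180,530), the knob is fully up again, and the mug is standing. The force showed a clear knee at about 10 N, and the hold was at 15 N. I'll hand in.

```bash
python3 -c "
from station import r
print(r.hand_in())"
```

```text
the job is handed in; nothing more can be done
None
```

The job is handed in: the mug stands released under the lip, the knob was held on its stop at about 15 N for just over half a second and sprang back up, and one lump is in the mug, with about 36 s used.

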